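# Load and prove the revolving hardware stand

## Robot

A 6-joint arm with a two-finger parallel gripper is mounted at the origin on the work surface. World frame = base frame: x ahead of the robot, y to its left, z up, the work surface at z = 0. Lengths are in m, angles in rad, forces in N, time in s.
With the tool pointing down it reaches from about 0.35 to 0.775 m from the base axis. Payload 7.3 kg.
Tool frame: the origin (TCP) lies at the centre of the arm's flange, where the gripper is bolted on; the fingertips stand 178 mm ahead of it and the grasp point (between the pads) lies 159 mm ahead of it (tip_extent is the distance from the TCP to the fingertips, in m); z points along the fingers, y is the line along which they close (so a half turn about z gives the same grasp; the last joint's range is limited). The gripper opens to 92 mm and grips with 3 to 60 N. Pads are 19 mm wide; open, the fingers measure 130 mm over their backs; the gripper's body (75 mm by 190 mm) begins 47 mm behind the grasp point.
Start: joints at [1.133, 0.342, 1.524, -0, 1.275, -0.146], TCP at [0.151, 0.503, 0.405] pointing down, gripper open.
Joint ranges: [-2.53, 2.53], [-0.77, 2.02], [0.04, 2.7], [-1, 4.14], [0.28, 2.66], [-3.11, 3.11]. Speed limits (rad/s): [2.57, 2.57, 3.14, 3.14, 3.14, 3.14].

## Interface

Orientations are given as [roll, pitch, yaw] about the fixed x, y, z axes, in that order (R = Rz(yaw) Ry(pitch) Rx(roll)).
In Python, from cell import * gives the robot as it stands.
- The arm moves only by the tool arm_command, never from a script. Its arguments are lists of equal length, an entry for each row: "xyz": the shift along the world's x, y, z in mm, a list of three; "spin": the turn about the world's z in degrees. In form: {"xyz": [[tx, ty, tz], ...], "spin": [spin, ...]}. A call has 1 to 20 rows; each row shifts and turns the commanded pose from where the row before left it; what a row does not reach is not made up. A row lasts 1/10 s, in which the tool goes at most 50 mm and 8.59 degrees, less where a joint would pass 70% of its speed; a pose out of reach is approached as far as the arm can. A call with a gripper value outside its range is refused whole. "jaw" is the opening, from -1 (shut) to 1 (fully open), set as the call begins (left out, the last holds). The fingers move at their own pace and stop on an object; "squeeze" is the grip in N (left out, the last holds). Time passes only in rows, so rows that do not move let the fingers close. It gives the time, the measured TCP pose, the force, the opening and the grip force at its end, in the units of the state.
- observe(): the state, without advancing time (a new reading comes with each control period).
- read_camera(name): name is "side" or "top" or "wrist"; returns a dict with "img" (384x512x3 uint8, red, green, blue), "depth" (384x512 float32, m along the optical axis (not along the pixel's ray), 0 where there is no reading), "fx", "fy", "cx", "cy" (pixels), "dist_coeffs" ([k1, k2, p1, p2, k3] as OpenCV has them; the pictures are not rectified), "world_from_camera" (4x4, takes a point from camera to world coordinates). Camera axes: x right, y up, looking along -z (the intrinsics and any distortion apply to the point x, -y, -z); pixel columns grow to the right and rows downward; lengths in m; the calibration is good to about 2 mm. A picture is of the moment at which its call begins.
- hand_in(): hands the job in; it is judged then, once.
The state is a dict: "time": time; "qpos": joint angles; "qvel": joint speeds; "joint_efforts": joint torques, N m; "tool_pos": TCP position; "tool_rot": TCP orientation; "contact_force": force on the tool from outside, world axes, zero at the start; "torque": the same for the moment, N m; "opening": finger opening in m; "grip_force": force on a finger pad.
Only numpy, scipy, OpenCV 4.12 (cv2) and the standard library are available. Lean on these libraries where they do the work, as an engineer would, in place of code of your own. Each camera call takes 0.05 s, during which the arm holds its last target. There are 200 camera calls.

## Task

Turn the empty revolving stand by its upright post, the short way, until the post is in line with the red pointer and leave it there; then push the lid of every tub fully home and stand each tub upright in a tray of its own on the stand, with the post still at the pointer. When all are loaded, steadily turn the stand by its post through one full turn, either way, and stop with the post back at the red pointer and every tub still standing in its tray with its lid home; leave the other things on the table alone.

Things in the scene. Friction and masses are not known exactly. Their poses are not given: they have to be found in the camera images.
- stand: fixed base of the revolving stand (it does not slide on the table): black disc 200 mm across, 16 mm high, carrying the round wooden deck (290 mm across, its top 30 mm above the table). Origin on the hinge axis at table height; its x axis points from the axis to the red pointer
- pointer (a point): top of the fixed red pointer, a 46 mm high red block (24 mm wide) on the base just outside the deck's rim, 170 mm from the hinge axis
- axle (a point): the deck's vertical hinge axis at the height of the deck's top, 30 mm above the table
- deck (a joint): angle of the deck (rad), 0 when the upright post is in line with the red pointer, growing anticlockwise seen from above, not wrapped (a full turn anticlockwise from 0 reads 6.28, clockwise -6.28). No end stops; light friction (0.15 N m), stays where it is left
- post (a point): centre of the top of the deck's upright handle post: round black bar 18 mm in diameter with an orange end, 118 mm from the hinge axis, standing 86 mm above the deck (its top is 116 mm above the table); it goes round with the deck, and its black sleeve also spins freely on its own axis like a crank handle, so it can be held without turning the hand
- tray0 (a point): centre of the floor of one of the deck's three alike trays, 30 mm above the table: square, 74 mm inside, walls 4 mm thick and 10 mm high, 68 mm from the hinge axis, 60 degrees anticlockwise from the post; its x axis runs parallel to the line from the hinge axis to the post, z up; the tray's sides are radial and tangential
- tray1 (a point): centre of the floor of one of the deck's three alike trays, 30 mm above the table: square, 74 mm inside, walls 4 mm thick and 10 mm high, 68 mm from the hinge axis, 180 degrees anticlockwise from the post; its x axis runs parallel to the line from the hinge axis to the post, z up; the tray's sides are radial and tangential
- tray2 (a point): centre of the floor of one of the deck's three alike trays, 30 mm above the table: square, 74 mm inside, walls 4 mm thick and 10 mm high, 68 mm from the hinge axis, 300 degrees anticlockwise from the post; its x axis runs parallel to the line from the hinge axis to the post, z up; the tray's sides are radial and tangential
- tub_a: loose round clear tub with a red lid, filled with brass hardware, about 0.27 kg (may be absent): body 64 mm in diameter and 55 mm high to its shoulder. Origin at the centre of its underside, z up. Grip it round the clear body, about 40 mm above its underside
- lid_a (a joint): how far the red lid has been pushed down (m): 0 is 10 mm proud, 0.010 is fully home against the shoulder. The lid is a flat disc 66 mm in diameter, 14 mm thick, its top 80 mm above the tub's underside at 0 and 70 mm fully home. It slides stiffly (about 7 N and a little more with speed) and stays where it is left; it cannot come off
- tub_b: loose round clear tub with a blue lid, filled with dark steel hardware, about 0.27 kg (may be absent): body 64 mm in diameter and 55 mm high to its shoulder. Origin at the centre of its underside, z up. Grip it round the clear body, about 40 mm above its underside
- lid_b (a joint): how far the blue lid has been pushed down (m): 0 is 10 mm proud, 0.010 is fully home against the shoulder. The lid is a flat disc 66 mm in diameter, 14 mm thick, its top 80 mm above the tub's underside at 0 and 70 mm fully home. It slides stiffly (about 7 N and a little more with speed) and stays where it is left; it cannot come off
- tub_c: loose round clear tub with a yellow lid, filled with copper hardware, about 0.27 kg (may be absent): body 64 mm in diameter and 55 mm high to its shoulder. Origin at the centre of its underside, z up. Grip it round the clear body, about 40 mm above its underside
- lid_c (a joint): how far the yellow lid has been pushed down (m): 0 is 10 mm proud, 0.010 is fully home against the shoulder. The lid is a flat disc 66 mm in diameter, 14 mm thick, its top 80 mm above the tub's underside at 0 and 70 mm fully home. It slides stiffly (about 7 N and a little more with speed) and stays where it is left; it cannot come off
- tub_d: loose round clear tub with a green lid, filled with bright aluminium hardware, about 0.27 kg (may be absent): body 64 mm in diameter and 55 mm high to its shoulder. Origin at the centre of its underside, z up. Grip it round the clear body, about 40 mm above its underside
- lid_d (a joint): how far the green lid has been pushed down (m): 0 is 10 mm proud, 0.010 is fully home against the shoulder. The lid is a flat disc 66 mm in diameter, 14 mm thick, its top 80 mm above the tub's underside at 0 and 70 mm fully home. It slides stiffly (about 7 N and a little more with speed) and stays where it is left; it cannot come off
- wrench: a steel spanner 160 mm long, lying, loose, not part of the job
- screwdriver: a screwdriver 180 mm long, lying, loose, not part of the job
- tape: a roll of grey tape 90 mm across, 24 mm high, loose, not part of the job
- spray: a blue spray can 54 mm across, 150 mm high, upright, loose, not part of the job
- mug: a blue mug 80 mm across, 90 mm high, loose, not part of the job
- carton: a small cardboard carton 100 x 70 x 45 mm, loose, not part of the job
- brush: a brush 200 mm long, lying, loose, not part of the job
Things that resemble listed ones, but are neither listed nor needed, are in the scene too. What is shaped like the tub_a but purple is not meant.

How it is judged:
By the outcome, as a careful person would: the job done as asked, in the order asked, and still so for the second after the job is handed in, with the robot touching nothing.
Of tub_a, tub_b, tub_c, tub_d only 2 to 3 are there at a start; the rules pass over those that are not, and their reading is None.
At some moment in a run one of tub_a, tub_b, tub_c, tub_d may be knocked a few centimetres aside while the robot is not near it.
It also fails if it takes over 208 s, if anything falls off the work surface, if the arm or the gripper's body presses on something with over 40 N, if the wrist force passes 120 N, or if a joint passes its speed limit or range.

## Working session

There is one attempt and no reset: what is moved stays moved. The work goes in short steps, Python scripts to look and compute and a tool call to move; the robot and the scene stay as the last step left them, time stands still between calls to the robot, and variables do not carry over. Pictures are saved under pics/ and viewed, at most 14 in all, crops included, and the job is handed in when it is done.

Besides the shell and the picture viewer there is one more tool, called after ">>>" as name(argument=value, ...), one argument or row to a line, values as JSON. arm_command: Moves the arm, as the interface text tells. Its arguments: {"type":"object","properties":{"xyz":{"type":"array","items":{"type":"array","items":{"type":"number"}}},"spin":{"type":"array","items":{"type":"number"}},"jaw":{"type":"number"},"squeeze":{"type":"number"}},"required":["xyz","spin"]}

```bash
mkdir -p pics
cat > h.py <<'E'
from cell import *
import numpy as np, cv2
def cam(n):
    return read_camera(n)
def world(c,mask=None):
    h,w=c["depth"].shape
    u,v=np.meshgrid(np.arange(w),np.arange(h))
    K=np.array([[c["fx"],0,c["cx"]],[0,c["fy"],c["cy"]],[0,0,1]])
    p=cv2.undistortPoints(np.stack([u,v],-1).reshape(-1,1,2).astype(np.float64),K,np.array(c["dist_coeffs"],float)).reshape(h,w,2)
    d=c["depth"]
    P=np.stack([p[...,0]*d,-p[...,1]*d,-d,np.ones_like(d)],-1)@np.array(c["world_from_camera"]).T
    P=P[...,:3]; P[d==0]=np.nan
    return P
def save(c,f):
    cv2.imwrite("pics/"+f,cv2.cvtColor(c["img"],cv2.COLOR_RGB2BGR))
E
python3 - <<'E'
from h import *
o=observe();print(o)
for n in("top","side"):
    c=cam(n);save(c,n+"0.png");P=world(c);np.savez("/tmp/"+n+".npz",img=c["img"],P=P);print(n,np.array(c["world_from_camera"]).round(3).tolist())
a=cv2.imread("pics/top0.png");b=cv2.imread("pics/side0.png")
E
```

```text
{'time': 0.0, 'qpos': array([ 1.13302218e+00,  3.42710474e-01,  1.52499730e+00, -3.78402550e-06,
        1.27540362e+00, -1.46035225e-01]), 'qvel': array([ 6.46909643e-05, -1.34629008e-03, -1.03465588e-05, -1.40433945e-04,
       -1.43852124e-04,  3.00950418e-04]), 'joint_efforts': array([-9.04145622e-05, -4.31248248e+01, -2.44221747e+01,  7.16794655e-02,
        5.61040943e-02, -1.67104563e-04]), 'tool_pos': array([0.1509396 , 0.50269582, 0.404058  ]), 'tool_rot': array([-3.14008956e+00, -2.17421647e-04,  2.84985467e+00]), 'contact_force': array([-0.15459003,  0.06128663,  0.30381061]), 'torque': array([ 0.02238252, -0.02316458, -0.01421554]), 'grip_force': 0.0, 'opening': 0.09160232373278}
top [[0.02, 0.991, -0.132, 0.405], [-1.0, 0.021, 0.006, 0.025], [0.008, 0.132, 0.991, 1.294], [0.0, 0.0, 0.0, 1.0]]
side [[0.665, 0.37, -0.649, -0.232], [-0.747, 0.308, -0.589, -0.723], [-0.018, 0.876, 0.481, 0.695], [0.0, 0.0, 0.0, 1.0]]
```

View pics/top0.png

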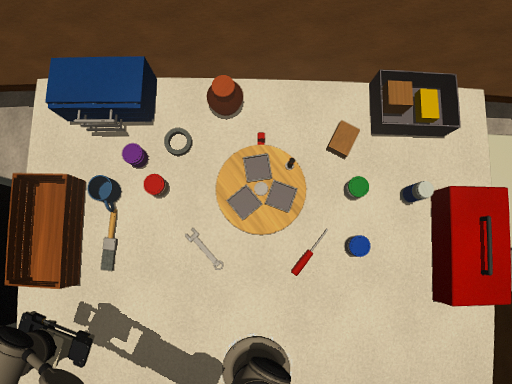

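View pics/side0.png

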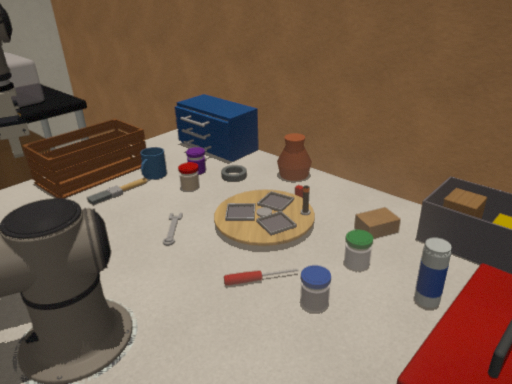

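Top view: stand centre about (261,190), pointer (262,138), post (291,162). Red tub is at (154,185), green at (358,187), blue at (359,246); the purple decoy is at (133,154).

```bash
cat >> h.py <<'E'
def blob(img,P,hlo,hhi,zlo,zhi,smin=120,vmin=60,xy=None,r=9):
    hsv=cv2.cvtColor(img,cv2.COLOR_RGB2HSV);h=hsv[...,0]
    m=((h>=hlo)&(h<=hhi)) if hlo<hhi else ((h>=hlo)|(h<=hhi))
    m&=(hsv[...,1]>smin)&(hsv[...,2]>vmin)&(P[...,2]>zlo)&(P[...,2]<zhi)
    if xy is not None: m&=np.hypot(P[...,0]-xy[0],P[...,1]-xy[1])<r
    q=P[m]
    if len(q)<4: return None
    c=q.mean(0); mm=(q.min(0)+q.max(0))/2
    return len(q),c.round(4),mm.round(4),np.median(q[:,2]).round(4)
def lids(img,P):
    for n,a,b in(("red",170,8),("blue",105,125),("yellow",22,35),("green",45,85)):
        hsv=cv2.cvtColor(img,cv2.COLOR_RGB2HSV);h=hsv[...,0]
        m=((h>=a)&(h<=b)) if a<b else ((h>=a)|(h<=b))
        m&=(hsv[...,1]>110)&(hsv[...,2]>50)&(P[...,2]>.055)&(P[...,2]<.14)
        k,l,s,_=cv2.connectedComponentsWithStats(m.astype(np.uint8))
        for i in range(1,k):
            if s[i,4]>60:
                q=P[l==i]; z=np.median(q[:,2]); q=q[abs(q[:,2]-z)<.006]; e=(q.min(0)+q.max(0))/2
                (cx,cy),r=cv2.minEnclosingCircle(q[:,:2].astype(np.float32))
                print(n,s[i,4],"circ",round(cx,4),round(cy,4),"r",round(r,4),"mean",q.mean(0).round(4),"z",z.round(4))
def post(img,P):
    m=(P[...,2]>.095)&(P[...,2]<.13)&(np.hypot(P[...,0]-S[0],P[...,1]-S[1])<.15)
    q=P[m]; return q.mean(0).round(4),len(q),q[:,2].max()
E
python3 - <<'E'
from h import *
S=None
for n in("top","side"):
    d=np.load("/tmp/"+n+".npz");img,P=d["img"],d["P"]
    print(n);lids(img,P)
    # deck fit: wooden at z~.03
    hsv=cv2.cvtColor(img,cv2.COLOR_RGB2HSV)
    m=(abs(P[...,2]-.03)<.008)&(abs(P[...,0]-.6)<.2)&(abs(P[...,1]-.0)<.2)&(hsv[...,1]>100)&(hsv[...,0]>8)&(hsv[...,0]<25)
    q=P[m];print("deck",len(q),cv2.minEnclosingCircle(q[:,:2].astype(np.float32)),np.median(q[:,2]), cv2.fitEllipse(cv2.convexHull(q[:,:2].astype(np.float32))))
    print("table z",np.nanmedian(P[300:330,250:300,2]) if n=="side" else np.nanmedian(P[250:290,250:280,2]))
    c=np.array([.6,0.0]);
    m=(P[...,2]>.034)&(np.hypot(P[...,0]-.575,P[...,1])<.22)&(P[...,2]<.13)
    k,l,s,ce=cv2.connectedComponentsWithStats(m.astype(np.uint8))
    for i in range(1,k):
        if s[i,4]>12:q=P[l==i];print(s[i,4],ce[i].round(),q.mean(0).round(4),q.max(0).round(4),q[q[:,2]>q[:,2].max()-.012].mean(0).round(4))
E
```

```text
top
red 350 circ 0.5743 0.3283 r 0.0331 mean [0.5744 0.327  0.0785] z 0.0786
red 146 circ 0.5479 -0.6238 r 0.0615 mean [ 0.5598 -0.5996  0.1377] z 0.1381
red 77 circ 0.5651 -0.7272 r 0.0419 mean [ 0.568  -0.7302  0.1382] z 0.1386
red 155 circ 0.5103 -0.7204 r 0.0438 mean [ 0.5139 -0.7189  0.1386] z 0.1388
red 1075 circ 0.3797 -0.6235 r 0.1625 mean [ 0.3553 -0.619   0.1382] z 0.1386
red 91 circ 0.4337 -0.6641 r 0.0389 mean [ 0.4427 -0.6685  0.1386] z 0.1389
red 185 circ 0.3828 -0.7269 r 0.0581 mean [ 0.3805 -0.7318  0.1386] z 0.1389
blue 344 circ 0.3987 -0.305 r 0.0326 mean [ 0.3985 -0.3048  0.0797] z 0.0798
yellow 590 circ 0.86 -0.5472 r 0.0573 mean [ 0.8591 -0.5482  0.0759] z 0.0756
green 337 circ 0.5801 -0.3051 r 0.0327 mean [ 0.5805 -0.3038  0.0797] z 0.0798
deck 4082 ((0.5729292035102844, -0.0030829955358058214), 0.14459356665611267) 0.03049673320250823 ((0.5730012655258179, -0.003019722644239664), (0.2867771089076996, 0.28792428970336914), 109.99528503417969)
table z 0.0005261329610393162
54 [260. 136.] [7.413e-01 3.000e-04 4.490e-02] [0.752  0.0117 0.0539] [0.7413 0.001  0.0459
[... 906 characters left out ...]
0316 mean [ 0.3934 -0.3103  0.0797] z 0.0797
blue 389 circ 0.5498 -0.5012 r 0.0212 mean [ 0.5442 -0.503   0.0813] z 0.0813
yellow 200 circ 0.8796 -0.5423 r 0.0338 mean [ 0.8774 -0.5403  0.0755] z 0.0754
green 176 circ 0.5772 -0.3092 r 0.0302 mean [ 0.5803 -0.3088  0.081 ] z 0.081
deck 2496 ((0.5775860548019409, -0.009364611469209194), 0.15247486531734467) 0.03111820473992183 ((0.5707517266273499, -0.007295340299606323), (0.28349733352661133, 0.29003652930259705), 100.88465118408203)
table z 0.00033350060462278286
244 [304. 197.] [ 0.6631 -0.0788  0.0691] [0.7503 0.0091 0.121 ] [ 0.6458 -0.0973  0.1151]
776 [265. 212.] [ 0.5694 -0.0103  0.0386] [0.6869 0.1015 0.0468] [ 0.569  -0.0101  0.039 ]
```

>>> arm_command(
  xyz=[
    [29.3, -35, 0],
    [29.3, -35, 0],
    [29.3, -35, 0],
    [29.3, -35, 0],
    [29.3, -35, 0],
    [29.3, -35, 0],
    [29.3, -35, 0],
    [29.3, -35, 0],
    [29.3, -35, 0],
    [29.3, -35, 0],
    [29.3, -35, 0],
    [29.3, -35, 0],
    [29.3, -35, 0],
    [29.3, -35, 0],
    [29.3, -35, 0],
    [29.3, -35, 0],
    [29.3, -35, 0],
    [0, 0, 0],
    [0, 0, 0],
  ],
  spin=[1, 1, 1, 1, 1, 1, 1, 1, 1, 1, 1, 1, 1, 1, 1, 1, 0.7, 0, 0],
  jaw=0.2,
  squeeze=12,
)

```text
time: 2.0
tool_pos: [0.6493, -0.0931, 0.4032]
tool_rot: [3.141, -0.002, 3.14]
contact_force: [0.7, 0.9, -0.2]
opening: 0.0546
grip_force: 0.0
```

>>> arm_command(
  xyz=[
    [0, 1, -30],
    [0, 0, -35],
    [0, 0, -35],
    [0, 0, -30],
    [0, 0, -19],
    [0, 0, 0],
    [0, 0, 0],
  ],
  spin=[0, 0, 0, 0, 0, 0, 0],
)

```text
time: 2.7
tool_pos: [0.649, -0.0902, 0.2567]
tool_rot: [3.141, 0.0, -3.141]
contact_force: [0.7, 0.3, 0.6]
opening: 0.0552
grip_force: 0.0
```

>>> arm_command(
  xyz=[
    [0, 0, 0],
    [0, 0, 0],
    [0, 0, 0],
    [0, 0, 0],
    [0, 0, 0],
    [0, 0, 0],
    [0, 0, 0],
  ],
  spin=[0, 0, 0, 0, 0, 0, 0],
  jaw=-1,
)

```text
time: 3.4
tool_pos: [0.6492, -0.0915, 0.256]
tool_rot: [-3.141, 0.001, 3.141]
contact_force: [0.0, -1.9, 2.0]
opening: 0.0181
grip_force: 12.0
```

```bash
cat >> h.py <<'E'
def arc(a0,a1,n,r=117.6):
    a=np.radians(np.linspace(a0,a1,n+1));p=(np.c_[np.cos(a),np.sin(a),0*a]*r).round(1)
    print(np.diff(p,axis=0).round(1).tolist())
E
python3 -c "
from h import *
arc(-49.4,1,18)"
```

```text
[[4.3, 3.9, 0.0], [4.1, 4.0, 0.0], [3.9, 4.2, 0.0], [3.6, 4.5, 0.0], [3.5, 4.6, 0.0], [3.2, 4.7, 0.0], [2.9, 5.0, 0.0], [2.8, 5.0, 0.0], [2.5, 5.2, 0.0], [2.2, 5.3, 0.0], [2.0, 5.4, 0.0], [1.7, 5.5, 0.0], [1.4, 5.5, 0.0], [1.1, 5.7, 0.0], [0.9, 5.7, 0.0], [0.6, 5.7, 0.0], [0.3, 5.7, 0.0], [0.1, 5.8, 0.0]]
```

>>> arm_command(
  xyz=[
    [4.3, 3.9, 0.0],
    [4.1, 4.0, 0.0],
    [3.9, 4.2, 0.0],
    [3.6, 4.5, 0.0],
    [3.5, 4.6, 0.0],
    [3.2, 4.7, 0.0],
    [2.9, 5.0, 0.0],
    [2.8, 5.0, 0.0],
    [2.5, 5.2, 0.0],
    [2.2, 5.3, 0.0],
    [2.0, 5.4, 0.0],
    [1.7, 5.5, 0.0],
    [1.4, 5.5, 0.0],
    [1.1, 5.7, 0.0],
    [0.9, 5.7, 0.0],
    [0.6, 5.7, 0.0],
    [0.3, 5.7, 0.0],
    [0.1, 5.8, 0.0],
    [0, 0, 0],
    [0, 0, 0],
  ],
  spin=[0, 0, 0, 0, 0, 0, 0, 0, 0, 0, 0, 0, 0, 0, 0, 0, 0, 0, 0, 0],
)

```text
time: 5.4
tool_pos: [0.6897, 0.0014, 0.256]
tool_rot: [3.14, -0.002, -3.141]
contact_force: [-4.6, 1.9, 7.9]
opening: 0.0179
grip_force: 12.0
```

```bash
cat >> h.py <<'E'
def stand(c,P):
    m=(P[...,2]>.035)&(P[...,2]<.06)&(abs(P[...,0]-.745)<.02)&(abs(P[...,1])<.03)
    hsv=cv2.cvtColor(c["img"],cv2.COLOR_RGB2HSV)
    mr=m&((hsv[...,0]>170)|(hsv[...,0]<6))&(hsv[...,1]>120)
    q=P[mr];print("pointer",mr.sum(),q.mean(0).round(4),((q.min(0)+q.max(0))/2).round(4))
    m=(P[...,2]>.104)&(P[...,2]<.126)&(np.hypot(P[...,0]-.573,P[...,1]+.002)<.15)&(np.hypot(P[...,0]-.573,P[...,1]+.002)>.10)
    q=P[m];
    if len(q):print("post",m.sum(),q.mean(0).round(4),((q.min(0)+q.max(0))/2).round(4))
    m=(abs(P[...,2]-.03)<.006)&(np.hypot(P[...,0]-.573,P[...,1])<.16)&(hsv[...,1]>100)&(hsv[...,0]>8)&(hsv[...,0]<25)
    print("deck",[np.round(v,4) for v in cv2.fitEllipse(cv2.convexHull(P[m][:,:2].astype(np.float32)))])
E
python3 - <<'E'
from h import *
c=cam("wrist");P=world(c);stand(c,P);save(c,"w1.png")
c=cam("top");P=world(c);stand(c,P)
print(observe()["tool_pos"])
E
```

```text
pointer 468 [ 0.7452 -0.0017  0.0463] [ 0.7427 -0.0009  0.0459]
post 1304 [6.890e-01 5.000e-04 1.164e-01] [6.882e-01 6.000e-04 1.150e-01]
deck [array([ 0.6174, -0.0033]), array([0.1713, 0.2943]), np.float64(0.8928)]h.py:46: RuntimeWarning: Mean of empty slice.
  q=P[mr];print("pointer",mr.sum(),q.mean(0).round(4),((q.min(0)+q.max(0))/2).round(4))
  ret = um.true_divide(
Traceback (most recent call last):
  File "h.py", line 46, in stand
    q=P[mr];print("pointer",mr.sum(),q.mean(0).round(4),((q.min(0)+q.max(0))/2).round(4))
                                                          ~~~~~^^^
ValueError: zero-size array to reduction operation minimum which has no identity
```

View pics/w1.png

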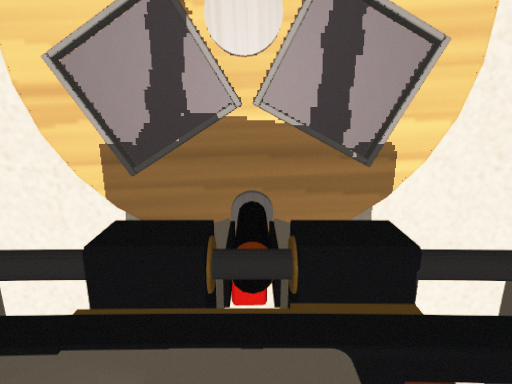

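The wrist view shows the post (252,210–255) held, the pointer right behind it (250,290) and the hub at (244,10): a slight overshoot of ~1°. I'll nudge back, release and measure from above.

>>> arm_command(
  xyz=[
    [0, -1, 0],
    [0, -1, 0],
    [0, 0, 0],
    [0, 0, 0],
  ],
  spin=[0, 0, 0, 0],
)

```text
time: 5.9
tool_pos: [0.6898, -0.0009, 0.256]
tool_rot: [3.141, -0.002, -3.141]
contact_force: [-3.7, 0.6, 6.5]
opening: 0.0177
grip_force: 12.0
```

>>> arm_command(
  xyz=[
    [0, 0, 0],
    [0, 0, 0],
    [0, 0, 0],
    [0, 0, 10],
    [0, 0, 40],
    [0, 0, 50],
    [0, 0, 50],
    [0, 0, 50],
    [0, 0, 50],
    [0, 0, 0],
    [0, 0, 0],
  ],
  spin=[0, 0, 0, 0, 0, 0, 0, 0, 0, 0, 0],
  jaw=0.2,
)

```text
time: 7.0
tool_pos: [0.6898, -0.0017, 0.5078]
tool_rot: [-3.141, 0.004, 3.141]
contact_force: [-0.6, -0.2, -1.0]
opening: 0.0552
grip_force: 0.0
```

Run:
```python
from h import *
c=cam("wrist");P=world(c);save(c,"w2.png");np.savez("/tmp/w2.npz",img=c["img"],P=P);stand(c,P);print(observe()["tool_pos"])
```

```text
pointer 253 [ 0.7391 -0.0009  0.0456] [ 7.402e-01 -4.000e-04  4.210e-02]
post 209 [ 0.6881 -0.0015  0.1153] [ 0.6891 -0.0013  0.1116]
deck [array([ 0.5829, -0.0037]), array([0.258 , 0.2918]), np.float64(178.8805)]
[ 0.69004067 -0.00177309  0.50544437]
```

View pics/w2.png

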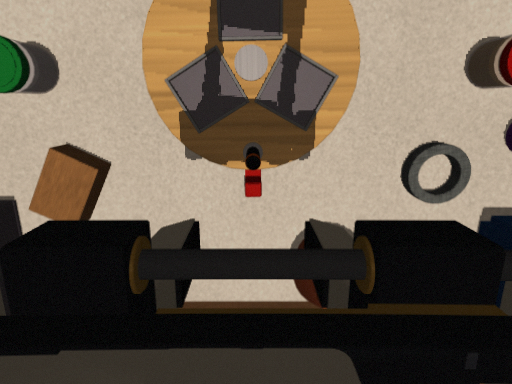

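Hub (251,62), post (252,157) and pointer (253,182) look collinear. Checking the numbers.

Run:
```python
from h import *
from scipy.optimize import least_squares
d=np.load("/tmp/w2.npz");img,P=d["img"],d["P"]
hsv=cv2.cvtColor(img,cv2.COLOR_RGB2HSV)
# deck rim circle robust: outermost points z~.03 above shade
m=(abs(P[...,2]-.03)<.006)&(np.hypot(P[...,0]-.573,P[...,1]+.003)<.16)&(hsv[...,1]>90)&(hsv[...,0]>8)&(hsv[...,0]<25)
h=cv2.convexHull(P[m][:,:2].astype(np.float32))[:,0]
f=least_squares(lambda p:np.hypot(h[:,0]-p[0],h[:,1]-p[1])-p[2],[.573,-.003,.145],loss="soft_l1",f_scale=.0005).x;print("deck",f.round(4))
m=(hsv[...,1]<60)&(hsv[...,2]>120)&(np.hypot(P[...,0]-f[0],P[...,1]-f[1])<.03)
q=P[m];print("hub",len(q),q.mean(0).round(4),((q.min(0)+q.max(0))/2).round(4))
# tray angle: wall points z .036-.046 ; fit model
m=(P[...,2]>.0375)&(P[...,2]<.046)&(np.hypot(P[...,0]-f[0],P[...,1]-f[1])<.125)&(hsv[...,1]<90)
q=P[m][:,:2]
def res(p):
    out=[]
    for a in(60,180,300):
        t=np.radians(a+p[2]);e=np.array([np.cos(t),np.sin(t)]);n=np.array([-e[1],e[0]])
        v=q-np.array(p[:2])-.068*e;L=np.maximum(abs(v@e),abs(v@n));out.append(abs(L-.039))
    return np.clip(np.min(out,0),0,.008)
b=least_squares(res,[f[0],f[1],1],x_scale=[.001,.001,1],diff_step=1e-3,loss="soft_l1",f_scale=.001)
print("trays",b.x.round(4),len(q),np.median(res(b.x)))
```

```text
deck [ 0.5716 -0.0036  0.1433]
hub 915 [ 0.5709 -0.0037  0.0366] [ 0.5714 -0.0032  0.0351]
trays [ 0.5714 -0.0038  1.2969] 2062 0.0010574369148250787
```

>>> arm_command(
  xyz=[
    [-13.8, -38, 0],
    [-13.8, -38, 0],
    [-13.8, -38, -20],
    [-13.8, -38, -25],
    [-13.8, -38, -25],
    [-13.8, -38, -25],
    [-13.8, -38, -25],
    [-13.8, -38, -25],
    [0, 0, -40],
    [0, 0, -30],
    [0, 0, -15],
    [0, 0, -8],
    [0, 0, 0],
    [0, 0, 0],
    [0, 0, 0],
  ],
  spin=[0, 0, 0, 0, 0, 0, 0, 0, 0, 0, 0, 0, 0, 0, 0],
  jaw=-1,
)

```text
time: 8.55
tool_pos: [0.5801, -0.3058, 0.2689]
tool_rot: [-3.141, 0.002, 3.141]
contact_force: [0.8, -0.5, 0.4]
opening: 0.0002
grip_force: 0.0
```

Run:
```python
from h import *
o=observe();print(o["tool_pos"],o["contact_force"])
c=cam("side");save(c,"s1.png");P=world(c);lids(c["img"],P)
```

```text
[ 0.58008873 -0.30578809  0.26888786] [ 0.82115252 -0.51366582  0.44815143]
red 193 circ 0.5713 0.327 r 0.0362 mean [0.5696 0.3206 0.0785] z 0.0786
red 265 circ 0.4839 -0.5917 r 0.0971 mean [ 0.4982 -0.5849  0.1391] z 0.1393
red 79 circ 0.3438 -0.6007 r 0.0235 mean [ 0.3469 -0.6034  0.1394] z 0.1396
red 117 circ 0.2577 -0.5788 r 0.0382 mean [ 0.253  -0.5766  0.1386] z 0.1388
red 64 circ 0.3328 -0.6432 r 0.0203 mean [ 0.3295 -0.6431  0.1394] z 0.1395
blue 1316 circ 0.8666 0.503 r 0.1642 mean [0.8198 0.4441 0.0981] z 0.0979
blue 433 circ 0.3949 -0.309 r 0.0321 mean [ 0.3929 -0.3101  0.0796] z 0.0795
blue 392 circ 0.5511 -0.5001 r 0.0212 mean [ 0.5445 -0.5027  0.0805] z 0.081
yellow 199 circ 0.8809 -0.5426 r 0.0357 mean [ 0.8777 -0.5402  0.0755] z 0.0754
```

View pics/s1.png

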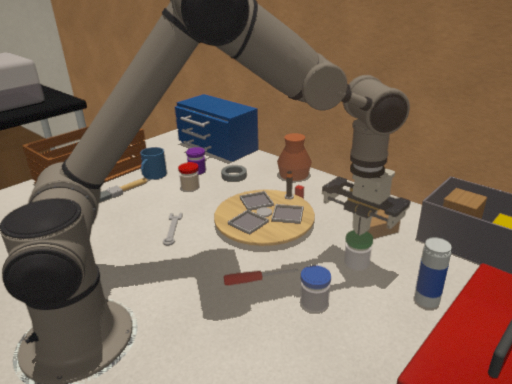

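The closed fingertips are centred over the green lid (359,240) and the stand is aligned. Pressing.

>>> arm_command(
  xyz=[
    [0, 0, -6],
    [0, 0, -3],
    [0, 0, -2],
    [0, 0, -2],
    [0, 0, -2],
    [0, 0, -2],
    [0, 0, -2],
    [0, 0, -1],
    [0, 0, 0],
    [0, 0, 0],
  ],
  spin=[0, 0, 0, 0, 0, 0, 0, 0, 0, 0],
)

```text
time: 9.6
tool_pos: [0.5797, -0.3056, 0.2493]
tool_rot: [-3.141, 0.0, 3.141]
contact_force: [-3.3, 2.3, 9.9]
opening: 0.0006
grip_force: 5.0
```

>>> arm_command(
  xyz=[
    [0, 0, -1],
    [0, 0, -1],
    [0, 0, 0],
    [0, 0, 0],
  ],
  spin=[0, 0, 0, 0],
)

```text
time: 10.0
tool_pos: [0.5797, -0.3056, 0.2493]
tool_rot: [-3.14, 0.001, 3.142]
contact_force: [-7.7, 5.1, 21.2]
opening: 0.001
grip_force: 10.3
```

>>> arm_command(
  xyz=[
    [0, 0, 8],
    [0, 0, 25],
    [0, 0, 0],
    [0, 0, 0],
    [0, 0, 0],
    [0, 0, 0],
  ],
  spin=[0, 0, 0, 0, 0, 0],
  jaw=1,
)

```text
time: 10.6
tool_pos: [0.5796, -0.3056, 0.2775]
tool_rot: [3.14, -0.002, 3.141]
contact_force: [0.4, 0.2, -0.2]
opening: 0.044
grip_force: 0.0
```

Run:
```python
from h import *
o=observe();print(o["tool_pos"],o["contact_force"],o["opening"])
c=cam("wrist");P=world(c);lids(c["img"],P)
c=cam("top");P=world(c);lids(c["img"],P)
```

```text
[ 0.57960317 -0.30563085  0.27748351] [ 0.35065459  0.21850625 -0.21761509] 0.04396181006627565
green 805 circ 0.5743 -0.306 r 0.0313 mean [ 0.5574 -0.3078  0.0713] z 0.0713
green 2281 circ 0.579 -0.3056 r 0.0258 mean [ 0.5744 -0.3059  0.0719] z 0.0718
red 351 circ 0.5749 0.3275 r 0.0329 mean [0.5743 0.327  0.0783] z 0.078
red 2297 circ 0.4015 -0.576 r 0.1793 mean [ 0.3999 -0.5702  0.1241] z 0.1238
red 147 circ 0.5483 -0.6581 r 0.0544 mean [ 0.553  -0.6539  0.1383] z 0.1386
red 91 circ 0.4923 -0.725 r 0.0482 mean [ 0.5042 -0.7241  0.1386] z 0.1387
red 186 circ 0.4755 -0.6478 r 0.0564 mean [ 0.4751 -0.6375  0.1385] z 0.1388
red 90 circ 0.4574 -0.7451 r 0.0361 mean [ 0.453  -0.7437  0.1385] z 0.1387
red 156 circ 0.3238 -0.7465 r 0.0485 mean [ 0.3256 -0.7454  0.1383] z 0.1386
red 348 circ 0.2623 -0.6985 r 0.0791 mean [ 0.2606 -0.6839  0.1383] z 0.1385
red 77 circ 0.2532 -0.6168 r 0.0363 mean [ 0.2549 -0.6067  0.1384] z 0.1387
yellow 598 circ 0.8599 -0.5478 r 0.0569 mean [ 0.8595 -0.548   0.076 ] z 0.0755
```

Run:
```python
from h import *
c=cam("wrist");P=world(c);lids(c["img"],P)
r=np.hypot(P[...,0]-.578,P[...,1]+.3055)
for a in range(0,360,60):
    t=np.radians(a);m=np.hypot(P[...,0]-.578-.06*np.cos(t),P[...,1]+.3055-.06*np.sin(t))<.012
    print(a,m.sum(),np.nanmedian(P[m][:,2]).round(4))
m=(r<.03);print(np.nanpercentile(P[m][:,2],[10,25,50,75,90]).round(4))
c=cam("side");P=world(c);lids(c["img"],P)
```

```text
green 125 circ 0.5508 -0.3038 r 0.008 mean [ 0.5495 -0.3044  0.0713] z 0.0714
0 0 nan
60 206 0.0005
120 8218 0.1898
180 766 0.0005
240 8931 0.1896
300 208 0.0004
[0.0716 0.1068 0.2005 0.2097 0.2143]
red 194 circ 0.5732 0.3224 r 0.0359 mean [0.5693 0.3199 0.0786] z 0.0787
red 156 circ 0.5273 -0.5924 r 0.0513 mean [ 0.5306 -0.5928  0.1394] z 0.1395
red 103 circ 0.4775 -0.5761 r 0.0544 mean [ 0.4744 -0.5769  0.1387] z 0.1392
red 137 circ 0.2975 -0.5819 r 0.0327 mean [ 0.2931 -0.5837  0.1391] z 0.1394
red 102 circ 0.2409 -0.5775 r 0.0209 mean [ 0.2367 -0.5777  0.1385] z 0.139
blue 1330 circ 0.8674 0.5042 r 0.1646 mean [0.8199 0.4463 0.0978] z 0.0976
blue 432 circ 0.395 -0.309 r 0.0316 mean [ 0.3931 -0.3103  0.0796] z 0.0796
blue 391 circ 0.5518 -0.5003 r 0.0211 mean [ 0.5447 -0.5031  0.0816] z 0.0813
yellow 200 circ 0.8785 -0.5406 r 0.0341 mean [ 0.8778 -0.5403  0.0755] z 0.0753
  return np.nanmean(a, axis, out=out, keepdims=keepdims)
```

Lid reads ~1 mm high; pressing once more, harder, to be sure.

>>> arm_command(
  xyz=[
    [0, 0, 0],
    [0, 0, 0],
    [0, 0, 0],
    [0, 0, 0],
    [0, 0, -12],
    [0, 0, -12],
    [0, 0, -4],
    [0, 0, -3],
    [0, 0, -1],
    [0, 0, -1],
    [0, 0, -1],
    [0, 0, 0],
  ],
  spin=[0, 0, 0, 0, 0, 0, 0, 0, 0, 0, 0, 0],
  jaw=-1,
)

```text
time: 12.0
tool_pos: [0.5801, -0.3063, 0.2492]
tool_rot: [-3.138, 0.004, 3.141]
contact_force: [-6.8, 2.7, 25.8]
opening: 0.0006
grip_force: 13.0
```

>>> arm_command(
  xyz=[
    [0, 0, 9],
    [0, 0, 26],
    [0, 0, 0],
    [0, 0, 0],
    [0, 0, 0],
    [0, 0, 0],
    [0, 0, 0],
    [0, 0, 0],
    [0, 0, 0],
    [0, 0, -30],
    [0, 0, -30],
    [0, 0, -21],
    [0, 0, 0],
    [0, 0, 0],
  ],
  spin=[0, 0, 0, 0, 0, 0, 0, 0, 0, 0, 0, 0, 0, 0],
  jaw=1,
)

```text
time: 13.4
tool_pos: [0.58, -0.3059, 0.1991]
tool_rot: [3.142, 0.0, 3.141]
contact_force: [0.2, -0.8, -0.4]
opening: 0.0917
grip_force: 0.0
```

>>> arm_command(
  xyz=[
    [0, 0, 0],
    [0, 0, 0],
    [0, 0, 0],
    [0, 0, 0],
    [0, 0, 0],
    [0, 0, 0],
    [0, 0, 0],
  ],
  spin=[0, 0, 0, 0, 0, 0, 0],
  jaw=-1,
  squeeze=15,
)

```text
time: 14.1
tool_pos: [0.58, -0.3057, 0.1996]
tool_rot: [-3.141, 0.001, 3.141]
contact_force: [-0.8, 2.1, 6.2]
opening: 0.0655
grip_force: 15.0
```

>>> arm_command(
  xyz=[
    [0, 0, 15],
    [0, 0, 30],
    [0, 0, 35],
    [3, 20, 0],
    [4.5, 34, 0],
    [4.5, 45, 0],
    [4.5, 45, 0],
    [4.5, 45, 0],
    [4.5, 35, 0],
    [1.5, 20, 0],
    [0, 0, 0],
    [0, 0, 0],
  ],
  spin=[0, 0, 0, 0, 0, 0, 0, 0, 0, 0, 0, 0],
)

```text
time: 15.3
tool_pos: [0.6066, -0.0612, 0.2784]
tool_rot: [-3.142, -0.001, -3.14]
contact_force: [0.1, -0.8, -2.9]
opening: 0.0651
grip_force: 15.0
```

Run:
```python
from h import *
o=observe();print(o["tool_pos"],o["opening"],o["contact_force"])
c=cam("wrist");P=world(c);save(c,"w3.png");lids(c["img"],P);
c=cam("top");P=world(c);lids(c["img"],P)
```

```text
[ 0.60656234 -0.06115219  0.2783554 ] 0.06513342940348 [ 0.13414947 -0.80767059 -2.90781938]
red 348 circ 0.5748 0.327 r 0.0328 mean [0.5742 0.3269 0.0785] z 0.0785
red 2285 circ 0.4015 -0.5745 r 0.1789 mean [ 0.408  -0.5702  0.1232] z 0.1236
red 155 circ 0.517 -0.6847 r 0.0547 mean [ 0.5169 -0.6823  0.1383] z 0.1384
red 198 circ 0.4529 -0.6398 r 0.049 mean [ 0.4501 -0.6383  0.1387] z 0.139
red 320 circ 0.2797 -0.7049 r 0.0776 mean [ 0.2748 -0.6997  0.1386] z 0.1389
red 83 circ 0.2718 -0.7395 r 0.0351 mean [ 0.2694 -0.741   0.1382] z 0.1385
blue 340 circ 0.4 -0.3436 r 0.0322 mean [ 0.3998 -0.3432  0.0791] z 0.0791
yellow 600 circ 0.8591 -0.5473 r 0.0565 mean [ 0.8592 -0.5481  0.0761] z 0.0759
```

View pics/w3.png

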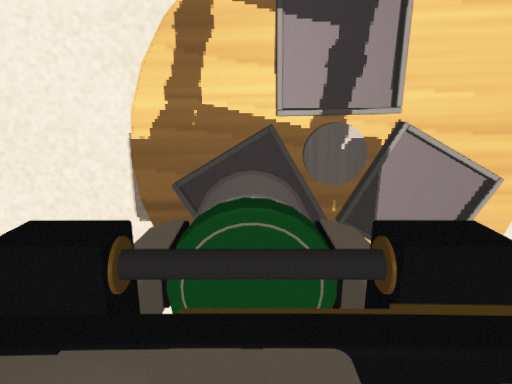

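The green tub is held level over its tray (centre about 250,270). The blue tub has been knocked to y≈-0.343. Lowering.

>>> arm_command(
  xyz=[
    [0, -0.5, -15],
    [0, 0, -15],
    [0, 0, -8],
    [0, 0, -5],
    [0, 0, -4],
    [0, 0, -2],
    [0, 0, 0],
    [0, 0, 0],
  ],
  spin=[0, 0, 0, 0, 0, 0, 0, 0],
)

```text
time: 16.2
tool_pos: [0.6069, -0.0623, 0.2301]
tool_rot: [-3.142, 0.001, 3.141]
contact_force: [-0.1, -0.3, -2.1]
opening: 0.0651
grip_force: 15.0
```

>>> arm_command(
  xyz=[
    [0, 0, -1],
    [0, 0, 0],
    [0, 0, 0],
    [0, 0, 0],
    [0, 0, 0],
    [0, 0, 10],
    [0, 0, 30],
    [0, 0, 40],
  ],
  spin=[0, 0, 0, 0, 0, 0, 0, 0],
  jaw=0.9,
)

```text
time: 17.0
tool_pos: [0.6063, -0.0622, 0.3086]
tool_rot: [3.141, -0.004, 3.141]
contact_force: [0.7, -0.7, 1.1]
opening: 0.0872
grip_force: 0.0
```

>>> arm_command(
  xyz=[
    [-14, -18, 0],
    [-26, -35, 0],
    [-26, -35, 0],
    [-26, -35, 0],
    [-26, -35, 0],
    [-26, -35, 0],
    [-26, -35, 0],
    [-26, -35, 0],
    [-12, -19, 0],
    [0, 0, -25],
    [0, 0, -13],
    [0, 0, 0],
    [0, 0, 0],
  ],
  spin=[0, 0, 0, 0, 0, 0, 0, 0, 0, 0, 0, 0, 0],
  jaw=-1,
)

```text
time: 18.3
tool_pos: [0.399, -0.3444, 0.2715]
tool_rot: [-3.141, 0.0, 3.141]
contact_force: [0.1, -0.9, 0.1]
opening: 0.0006
grip_force: 0.0
```

```bash
cat > st.py <<'E'
from h import *
o=observe();print(o["tool_pos"],o["opening"],o["contact_force"])
c=cam("top");P=world(c);lids(c["img"],P);stand(c,P);save(c,"last.png")
E
python3 st.py | grep -v "red.* -0\.[4-9]"
```

```text
[ 0.39899193 -0.34441134  0.27148644] 0.0005547344135058729 [ 0.10568945 -0.9010718   0.0723428 ]
red 350 circ 0.5743 0.3281 r 0.0335 mean [0.5742 0.3269 0.0785] z 0.0785
blue 79 circ 0.3993 -0.3272 r 0.0203 mean [ 0.3987 -0.3255  0.0797] z 0.0795
yellow 601 circ 0.8595 -0.5469 r 0.0577 mean [ 0.8594 -0.5477  0.0761] z 0.0759
green 341 circ 0.607 -0.0616 r 0.0327 mean [ 0.6066 -0.062   0.1018] z 0.1018
pointer 42 [ 0.7422 -0.0012  0.0464] [ 0.7425 -0.0012  0.0465]
post 31 [0.6895 0.0014 0.1155] [0.6891 0.0012 0.1136]
deck [array([ 0.5729, -0.0033]), array([0.2863, 0.2873]), np.float64(90.2004)]
```

>>> arm_command(
  xyz=[
    [0, 0, -8],
    [0, 0, -4],
    [0, 0, -2],
    [0, 0, -2],
    [0, 0, -2],
    [0, 0, 0],
  ],
  spin=[0, 0, 0, 0, 0, 0],
)

```text
time: 18.95
tool_pos: [0.3988, -0.3441, 0.253]
tool_rot: [3.141, -0.0, 3.141]
contact_force: [-0.5, 1.0, 2.8]
opening: 0.0004
grip_force: 1.9
```

>>> arm_command(
  xyz=[
    [0, 0, -2],
    [0, 0, -2],
    [0, 0, 0],
    [0, 0, 0],
  ],
  spin=[0, 0, 0, 0],
)

```text
time: 19.35
tool_pos: [0.3988, -0.3441, 0.2493]
tool_rot: [3.141, 0.0, 3.141]
contact_force: [-0.9, 2.8, 5.7]
opening: 0.0003
grip_force: 3.2
```

>>> arm_command(
  xyz=[
    [0, 0, -1],
    [0, 0, -1],
    [0, 0, -1],
    [0, 0, 0],
    [0, 0, 0],
  ],
  spin=[0, 0, 0, 0, 0],
)

```text
time: 19.85
tool_pos: [0.3988, -0.3439, 0.2491]
tool_rot: [-3.14, 0.001, -3.141]
contact_force: [-7.6, 8.4, 31.0]
opening: 0.0004
grip_force: 15.5
```

>>> arm_command(
  xyz=[
    [0, 0, 10],
    [0, 0, 26],
    [0, 0, 0],
    [0, 0, 0],
    [0, 0, 0],
    [0, 0, 0],
    [0, 0, 0],
    [0, 0, 0],
    [0, 0, 0],
    [0, 0, -30],
    [0, 0, -30],
    [0, 0, -21],
    [0, 0, 0],
    [0, 0, 0],
  ],
  spin=[0, 0, 0, 0, 0, 0, 0, 0, 0, 0, 0, 0, 0, 0],
  jaw=1,
)

```text
time: 21.25
tool_pos: [0.3989, -0.3444, 0.201]
tool_rot: [3.141, -0.0, 3.141]
contact_force: [-0.1, -0.6, 0.1]
opening: 0.092
grip_force: 0.0
```

>>> arm_command(
  xyz=[
    [0, 0, 0],
    [0, 0, 0],
    [0, 0, 0],
    [0, 0, 0],
    [0, 0, 0],
    [0, 0, 0],
    [0, 0, 0],
  ],
  spin=[0, 0, 0, 0, 0, 0, 0],
  jaw=-1,
)

```text
time: 21.95
tool_pos: [0.399, -0.3445, 0.2014]
tool_rot: [-3.141, 0.001, 3.141]
contact_force: [-0.6, 0.4, 6.6]
opening: 0.0657
grip_force: 15.0
```

>>> arm_command(
  xyz=[
    [0, 0, 15],
    [0, 0, 30],
    [0, 0, 35],
    [8, 24, 0],
    [13, 42, 0],
    [14, 45, 0],
    [14, 45, 0],
    [14, 45, 0],
    [14, 45, 0],
    [14, 45, 0],
    [9, 31, 0],
    [5, 17, 0],
    [0, 0, 0],
    [0, 0, 0],
  ],
  spin=[0, 0, 0, 0, 0, 0, 0, 0, 0, 0, 0, 0, 0, 0],
)

```text
time: 23.35
tool_pos: [0.5035, -0.0051, 0.2801]
tool_rot: [3.142, -0.002, -3.141]
contact_force: [0.1, 0.3, -3.9]
opening: 0.0652
grip_force: 15.0
```

```bash
python3 - <<'E'
from h import *
o=observe();print(o["tool_pos"],o["opening"],o["contact_force"])
c=cam("wrist");P=world(c);save(c,"w4.png");lids(c["img"],P);
E
python3 st.py | grep -v "red.* -0\.[4-9]"
```

```text
[ 0.50347032 -0.00513254  0.28013705] 0.06519727271718338 [ 0.1360146   0.26402613 -3.90054423]
[ 0.50346652 -0.0057194   0.2802556 ] 0.06562739723529201 [ 4.02829996e-03 -7.79850093e-01 -4.05462968e+00]
red 351 circ 0.5745 0.3278 r 0.0332 mean [0.5741 0.3271 0.0784] z 0.0784
yellow 600 circ 0.8614 -0.5493 r 0.0573 mean [ 0.8595 -0.5481  0.0762] z 0.0759
green 260 circ 0.6094 -0.0625 r 0.0326 mean [ 0.6132 -0.063   0.1018] z 0.1016
pointer 43 [ 0.742  -0.001   0.0463] [ 0.7417 -0.0013  0.0441]
post 36 [6.653e-01 4.000e-04 1.156e-01] [ 0.5846 -0.0022  0.1143]
deck [array([ 0.5727, -0.0032]), array([0.2866, 0.2875]), np.float64(125.5247)]
```

View pics/w4.png

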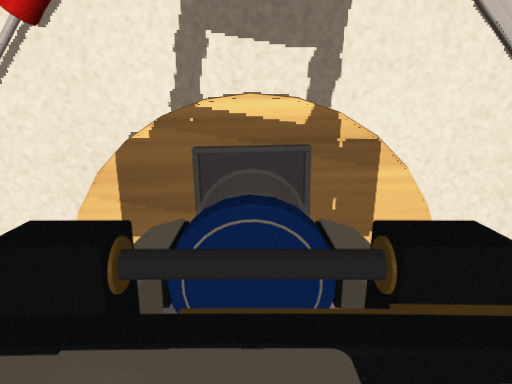

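The blue tub sits centred over the inner tray (252,150–260). Lowering and releasing.

>>> arm_command(
  xyz=[
    [0.5, 0, -15],
    [0, 0, -15],
    [0, 0, -8],
    [0, 0, -5],
    [0, 0, -4],
    [0, 0, -2],
    [0, 0, 0],
    [0, 0, 0],
  ],
  spin=[0, 0, 0, 0, 0, 0, 0, 0],
)

```text
time: 24.25
tool_pos: [0.5044, -0.0053, 0.2321]
tool_rot: [-3.142, 0.001, 3.141]
contact_force: [-0.1, -0.4, -3.4]
opening: 0.0658
grip_force: 15.0
```

>>> arm_command(
  xyz=[
    [0, 0, 0],
    [0, 0, 0],
    [0, 0, 0],
    [0, 0, 0],
    [0, 0, 0],
    [0, 0, 10],
    [0, 0, 30],
    [0, 0, 40],
  ],
  spin=[0, 0, 0, 0, 0, 0, 0, 0],
  jaw=0.9,
)

```text
time: 25.05
tool_pos: [0.5038, -0.0052, 0.3119]
tool_rot: [3.141, -0.004, 3.141]
contact_force: [1.1, -0.0, 0.2]
opening: 0.0872
grip_force: 0.0
```

>>> arm_command(
  xyz=[
    [3, 17, 0],
    [6, 30, 0],
    [9, 45, 0],
    [9, 45, 0],
    [9, 45, 0],
    [9, 45, 0],
    [9, 45, 0],
    [8, 30, 0],
    [5, 20, 0],
    [3, 10, 0],
    [0, 0, -25],
    [0, 0, -13],
    [0, 0, 0],
    [0, 0, 0],
  ],
  spin=[0, 0, 0, 0, 0, 0, 0, 0, 0, 0, 0, 0, 0, 0],
  jaw=-1,
)

```text
time: 26.45
tool_pos: [0.5745, 0.3261, 0.2741]
tool_rot: [-3.141, -0.0, 3.14]
contact_force: [0.7, -0.7, 0.7]
opening: 0.0006
grip_force: 0.0
```

```bash
python3 st.py | grep -v "red.* -0\.[4-9]"
```

```text
[0.57452012 0.32607453 0.27407625] 0.0005630391458778477 [ 0.67456796 -0.69219015  0.67662083]
blue 349 circ 0.504 -0.0053 r 0.032 mean [ 0.5042 -0.0053  0.1014] z 0.1013
yellow 604 circ 0.8607 -0.5474 r 0.0578 mean [ 0.8593 -0.5484  0.0762] z 0.0758
green 339 circ 0.607 -0.0617 r 0.0328 mean [ 0.6068 -0.0619  0.1017] z 0.1017
pointer 42 [ 0.7422 -0.0012  0.0465] [ 0.7423 -0.0012  0.0473]
post 32 [0.6893 0.0012 0.1161] [0.6894 0.0012 0.114 ]
deck [array([ 0.5727, -0.0031]), array([0.286 , 0.2871]), np.float64(99.6115)]
```

>>> arm_command(
  xyz=[
    [0, 1, -10],
    [0, 0, -5],
    [0, 0, -2],
    [0, 0, -2],
    [0, 0, -2],
    [0, 0, -2],
    [0, 0, 0],
  ],
  spin=[0, 0, 0, 0, 0, 0, 0],
)

```text
time: 27.2
tool_pos: [0.5741, 0.3276, 0.2514]
tool_rot: [-3.141, -0.0, 3.141]
contact_force: [-2.3, -1.3, 4.5]
opening: 0.0004
grip_force: 2.3
```

>>> arm_command(
  xyz=[
    [0, 0, -2],
    [0, 0, -1],
    [0, 0, -1],
    [0, 0, -1],
    [0, 0, 0],
    [0, 0, 0],
  ],
  spin=[0, 0, 0, 0, 0, 0],
)

```text
time: 27.8
tool_pos: [0.574, 0.3276, 0.2493]
tool_rot: [3.141, 0.002, -3.142]
contact_force: [-8.8, -3.9, 20.0]
opening: 0.0004
grip_force: 10.0
```

>>> arm_command(
  xyz=[
    [0, 0, 10],
    [0, 0, 25],
    [0, 0, 0],
    [0, 0, 0],
    [0, 0, 0],
    [0, 0, 0],
    [0, 0, 0],
    [0, 0, 0],
    [0, 0, 0],
    [0, 0, -30],
    [0, 0, -30],
    [0, 0, -21],
    [0, 0, 0],
    [0, 0, 0],
  ],
  spin=[0, 0, 0, 0, 0, 0, 0, 0, 0, 0, 0, 0, 0, 0],
  jaw=1,
)

```text
time: 29.2
tool_pos: [0.5745, 0.3278, 0.2]
tool_rot: [3.142, -0.0, 3.141]
contact_force: [-0.0, 0.0, -0.3]
opening: 0.0916
grip_force: 0.0
```

>>> arm_command(
  xyz=[
    [0, 0, 0],
    [0, 0, 0],
    [0, 0, 0],
    [0, 0, 0],
    [0, 0, 0],
    [0, 0, 0],
    [0, 0, 0],
  ],
  spin=[0, 0, 0, 0, 0, 0, 0],
  jaw=-1,
)

```text
time: 29.9
tool_pos: [0.5745, 0.3279, 0.2006]
tool_rot: [3.141, 0.001, 3.141]
contact_force: [-1.2, -0.1, 5.7]
opening: 0.0653
grip_force: 15.0
```

>>> arm_command(
  xyz=[
    [0, 0, 15],
    [0, 0, 30],
    [0, 0, 35],
    [3, -20, 0],
    [5, -40, 0],
    [5, -45, 0],
    [5, -45, 0],
    [5, -45, 0],
    [4, -40, 0],
    [3, -22, 0],
    [1, -14, 0],
    [0, 0, 0],
    [0, 0, 0],
  ],
  spin=[0, 0, 0, 0, 0, 0, 0, 0, 0, 0, 0, 0, 0],
)

```text
time: 31.2
tool_pos: [0.6051, 0.0574, 0.2797]
tool_rot: [3.141, -0.001, 3.141]
contact_force: [-0.1, 0.8, -2.7]
opening: 0.0656
grip_force: 15.0
```

```bash
python3 - <<'E'
from h import *
o=observe();print(o["tool_pos"],o["opening"],o["contact_force"])
c=cam("wrist");P=world(c);save(c,"w5.png");lids(c["img"],P);
E
python3 st.py | grep -v "red.* -0\.[4-9]"
```

```text
[0.60510393 0.05739683 0.27968513] 0.06557055911261714 [-0.0995694   0.84397542 -2.73996267]
blue 3633 circ 0.5031 -0.006 r 0.0332 mean [ 0.5169 -0.0018  0.1008] z 0.101
blue 8524 circ 0.5031 -0.0061 r 0.0263 mean [ 0.5082 -0.0061  0.1017] z 0.1017
green 1145 circ 0.5841 -0.0508 r 0.0209 mean [ 0.581  -0.0502  0.1006] z 0.1009
green 1550 circ 0.5946 -0.058 r 0.0177 mean [ 0.5898 -0.0595  0.1017] z 0.1017
[0.60508928 0.05789086 0.27967928] 0.06560825896469769 [ 1.14961237e-03  6.05120953e-01 -3.13502082e+00]
blue 140 circ 0.5027 -0.0145 r 0.0304 mean [ 0.5026 -0.0213  0.101 ] z 0.1007
yellow 599 circ 0.8601 -0.5481 r 0.0569 mean [ 0.86   -0.5482  0.0762] z 0.0758
green 291 circ 0.6071 -0.062 r 0.0323 mean [ 0.6068 -0.066   0.1016] z 0.1015
pointer 4 [0.7451 0.0116 0.044 ] [0.7449 0.0116 0.0443]
deck [array([ 0.5719, -0.0036]), array([0.2845, 0.2872]), np.float64(37.2686)]
```

View pics/w5.png

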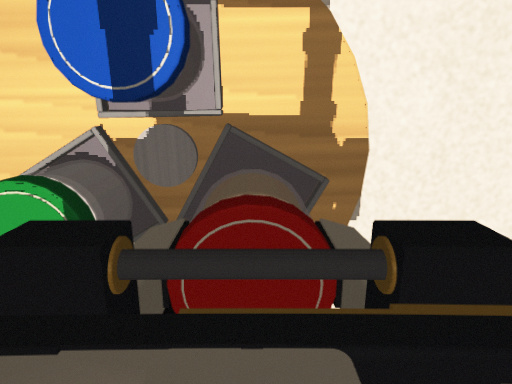

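The red tub is over the right tray (255,270), blue and green stand in theirs. The lid's raised centre disc explains the ~1 mm. Lowering.

>>> arm_command(
  xyz=[
    [0, -1.6, -15],
    [0, 0, -15],
    [0, 0, -8],
    [0, 0, -5],
    [0, 0, -4],
    [0, 0, -2],
    [0, 0, 0],
    [0, 0, 0],
  ],
  spin=[0, 0, 0, 0, 0, 0, 0, 0],
)

```text
time: 32.1
tool_pos: [0.6055, 0.0551, 0.2312]
tool_rot: [3.142, 0.001, 3.141]
contact_force: [-1.3, 0.1, -1.9]
opening: 0.0654
grip_force: 15.0
```

>>> arm_command(
  xyz=[
    [0, 0, 0],
    [0, 0, 0],
    [0, 0, 0],
    [0, 0, 0],
    [0, 0, 0],
    [0, 0, 10],
    [0, 0, 30],
    [0, 0, 40],
    [0, 0, 50],
    [0, 0, 50],
    [10, -6, 50],
    [35, -24, 0],
    [35, -24, 0],
    [5, -4, 0],
    [0, 0, 0],
    [0, 0, 0],
  ],
  spin=[0, 0, 0, 0, 0, 0, 0, 0, 0, 0, 0, 0, 0, 0, 0, 0],
  jaw=0.9,
)

```text
time: 33.7
tool_pos: [0.6895, -0.0022, 0.4597]
tool_rot: [3.141, -0.0, 3.142]
contact_force: [0.3, -0.5, -0.1]
opening: 0.0871
grip_force: 0.0
```

Run:
```python
from h import *
o=observe();print(o["tool_pos"],o["opening"],o["contact_force"])
c=cam("wrist");P=world(c);save(c,"w6.png");lids(c["img"],P);stand(c,P)
```

```text
[ 0.68947119 -0.00220058  0.45974136] 0.0871371262828698 [ 0.2731795  -0.53339971 -0.06009653]
red 3408 circ 0.6038 0.0544 r 0.0328 mean [0.6029 0.0543 0.1018] z 0.1018
red 454 circ 0.8484 0.0931 r 0.0279 mean [0.8429 0.0907 0.0865] z 0.086
blue 221 circ 0.5299 -0.0093 r 0.0176 mean [ 0.5315 -0.009   0.1012] z 0.1012
green 1265 circ 0.6045 -0.0695 r 0.0315 mean [ 0.6025 -0.0782  0.1016] z 0.1016
green 401 circ 0.6001 -0.0387 r 0.0197 mean [ 0.6019 -0.0387  0.1014] z 0.1014
pointer 327 [ 7.393e-01 -7.000e-04  4.540e-02] [ 7.409e-01 -7.000e-04  4.170e-02]
post 271 [ 0.6881 -0.0015  0.1154] [ 0.6891 -0.0017  0.1114]
deck [array([ 0.5849, -0.0041]), array([0.2625, 0.2879]), np.float64(0.2989)]
```

View pics/w6.png

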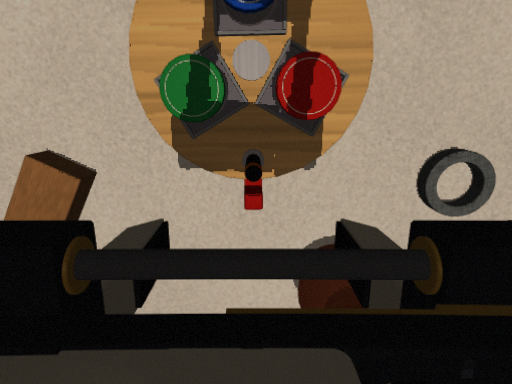

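All three tubs are upright in their trays; post (253,168) lines up with pointer (253,195) and hub (251,60). Now gripping the post for the full turn.

>>> arm_command(
  xyz=[
    [0, 0, 0],
    [0, 0, 0],
    [0, 0, -40],
    [0, 0, -50],
    [0, 0, -45],
    [0, 0, -35],
    [0, 0, -20],
    [0, 0, -13],
    [0, 0, 0],
    [0, 0, 0],
  ],
  spin=[0, 0, 0, 0, 0, 0, 0, 0, 0, 0],
  jaw=-0.1,
)

```text
time: 34.75
tool_pos: [0.6904, -0.0026, 0.2578]
tool_rot: [-3.141, 0.002, 3.142]
contact_force: [-0.1, -0.3, 1.3]
opening: 0.0411
grip_force: 0.0
```

>>> arm_command(
  xyz=[
    [0, 0, 0],
    [0, 0, 0],
    [0, 0, 0],
    [0, 0, 0],
    [0, 0, 0],
    [0, 0, 0],
  ],
  spin=[0, 0, 0, 0, 0, 0],
  jaw=-1,
  squeeze=12,
)

```text
time: 35.35
tool_pos: [0.6902, -0.0026, 0.2573]
tool_rot: [3.141, 0.001, 3.141]
contact_force: [-0.0, 0.8, 5.2]
opening: 0.0175
grip_force: 12.0
```

Run:
```python
from h import *
g=np.r_[[.3,.8,1.5,2.2,2.7],[3]*115,[2.7,2.2,1.5,.8,.3]]; g*=360/g.sum(); a=np.radians(1.0+np.r_[0,np.cumsum(g)])
p=(np.c_[np.cos(a),np.sin(a),0*a]*117.8).round(1);d=np.diff(p,axis=0).round(1)
for i in range(0,len(d),20): print(d[i:i+20].tolist())
```

```text
[[0.0, 0.6, 0.0], [-0.1, 1.6, 0.0], [-0.1, 3.1, 0.0], [-0.4, 4.5, 0.0], [-0.7, 5.5, 0.0], [-1.1, 6.1, 0.0], [-1.4, 6.0, 0.0], [-1.7, 5.9, 0.0], [-2.0, 5.9, 0.0], [-2.3, 5.7, 0.0], [-2.6, 5.6, 0.0], [-2.9, 5.4, 0.0], [-3.1, 5.3, 0.0], [-3.5, 5.1, 0.0], [-3.7, 4.9, 0.0], [-4.0, 4.8, 0.0], [-4.2, 4.5, 0.0], [-4.4, 4.3, 0.0], [-4.7, 4.0, 0.0], [-4.8, 3.8, 0.0]]
[[-5.1, 3.5, 0.0], [-5.2, 3.3, 0.0], [-5.4, 3.0, 0.0], [-5.5, 2.7, 0.0], [-5.7, 2.4, 0.0], [-5.8, 2.1, 0.0], [-5.9, 1.8, 0.0], [-6.0, 1.5, 0.0], [-6.1, 1.2, 0.0], [-6.1, 0.8, 0.0], [-6.1, 0.6, 0.0], [-6.2, 0.2, 0.0], [-6.1, -0.1, 0.0], [-6.2, -0.4, 0.0], [-6.1, -0.8, 0.0], [-6.1, -1.1, 0.0], [-6.0, -1.4, 0.0], [-5.9, -1.7, 0.0], [-5.9, -2.0, 0.0], [-5.7, -2.3, 0.0]]
[[-5.6, -2.6, 0.0], [-5.4, -2.9, 0.0], [-5.3, -3.1, 0.0], [-5.1, -3.5, 0.0], [-4.9, -3.7, 0.0], [-4.8, -4.0, 0.0], [-4.5, -4.2, 0.0], [-4.3, -4.4, 0.0], [-4.0, -4.7, 0.0], [-3.8, -4.8, 0.0], [-3.5, -5.1, 0.0], [-3.3, -5.2, 0.0], [-3.0, -5.4, 0.0], [-2.7, -5.5, 0.0], [-2.4, -5.7, 0.0], [-2.1, -5.8, 0.0], [-1.8, -5.9, 0.0], [-1.5, -6.0, 0.0], [-1.2, -6.1, 0.0], [-0.8, -6
[... 452 characters left out ...]
-2.4, 0.0], [5.8, -2.1, 0.0], [5.9, -1.8, 0.0], [6.0, -1.5, 0.0], [6.1, -1.2, 0.0], [6.1, -0.8, 0.0], [6.1, -0.6, 0.0], [6.2, -0.2, 0.0], [6.1, 0.1, 0.0], [6.2, 0.4, 0.0], [6.1, 0.8, 0.0], [6.1, 1.1, 0.0], [6.0, 1.4, 0.0], [5.9, 1.7, 0.0], [5.9, 2.0, 0.0], [5.7, 2.3, 0.0]]
[[5.6, 2.6, 0.0], [5.4, 2.9, 0.0], [5.3, 3.1, 0.0], [5.1, 3.5, 0.0], [4.9, 3.7, 0.0], [4.8, 4.0, 0.0], [4.5, 4.2, 0.0], [4.3, 4.4, 0.0], [4.0, 4.7, 0.0], [3.8, 4.8, 0.0], [3.5, 5.1, 0.0], [3.3, 5.2, 0.0], [3.0, 5.4, 0.0], [2.7, 5.5, 0.0], [2.4, 5.7, 0.0], [2.1, 5.8, 0.0], [1.8, 5.9, 0.0], [1.5, 6.0, 0.0], [1.2, 6.1, 0.0], [0.8, 6.1, 0.0]]
[[0.5, 5.5, 0.0], [0.3, 4.5, 0.0], [0.0, 3.1, 0.0], [0.0, 1.6, 0.0], [0.0, 0.7, 0.0]]
```

>>> arm_command(
  xyz=[
    [0.0, 0.6, 0.0],
    [-0.1, 1.6, 0.0],
    [-0.1, 3.1, 0.0],
    [-0.4, 4.5, 0.0],
    [-0.7, 5.5, 0.0],
    [-1.1, 6.1, 0.0],
    [-1.4, 6.0, 0.0],
    [-1.7, 5.9, 0.0],
    [-2.0, 5.9, 0.0],
    [-2.3, 5.7, 0.0],
    [-2.6, 5.6, 0.0],
    [-2.9, 5.4, 0.0],
    [-3.1, 5.3, 0.0],
    [-3.5, 5.1, 0.0],
    [-3.7, 4.9, 0.0],
    [-4.0, 4.8, 0.0],
    [-4.2, 4.5, 0.0],
    [-4.4, 4.3, 0.0],
    [-4.7, 4.0, 0.0],
    [-4.8, 3.8, 0.0],
  ],
  spin=[0, 0, 0, 0, 0, 0, 0, 0, 0, 0, 0, 0, 0, 0, 0, 0, 0, 0, 0, 0],
)

```text
time: 37.35
tool_pos: [0.6428, 0.0907, 0.2573]
tool_rot: [3.14, 0.004, 3.141]
contact_force: [3.5, 2.7, 5.9]
opening: 0.0177
grip_force: 12.0
```

Forces are small; continuing.

>>> arm_command(
  xyz=[
    [-5.1, 3.5, 0.0],
    [-5.2, 3.3, 0.0],
    [-5.4, 3.0, 0.0],
    [-5.5, 2.7, 0.0],
    [-5.7, 2.4, 0.0],
    [-5.8, 2.1, 0.0],
    [-5.9, 1.8, 0.0],
    [-6.0, 1.5, 0.0],
    [-6.1, 1.2, 0.0],
    [-6.1, 0.8, 0.0],
    [-6.1, 0.6, 0.0],
    [-6.2, 0.2, 0.0],
    [-6.1, -0.1, 0.0],
    [-6.2, -0.4, 0.0],
    [-6.1, -0.8, 0.0],
    [-6.1, -1.1, 0.0],
    [-6.0, -1.4, 0.0],
    [-5.9, -1.7, 0.0],
    [-5.9, -2.0, 0.0],
    [-5.7, -2.3, 0.0],
  ],
  spin=[0, 0, 0, 0, 0, 0, 0, 0, 0, 0, 0, 0, 0, 0, 0, 0, 0, 0, 0, 0],
)

```text
time: 39.35
tool_pos: [0.5248, 0.1043, 0.2572]
tool_rot: [3.139, 0.001, 3.141]
contact_force: [-1.6, 4.5, 9.6]
opening: 0.0178
grip_force: 12.0
```

>>> arm_command(
  xyz=[
    [-5.6, -2.6, 0.0],
    [-5.4, -2.9, 0.0],
    [-5.3, -3.1, 0.0],
    [-5.1, -3.5, 0.0],
    [-4.9, -3.7, 0.0],
    [-4.8, -4.0, 0.0],
    [-4.5, -4.2, 0.0],
    [-4.3, -4.4, 0.0],
    [-4.0, -4.7, 0.0],
    [-3.8, -4.8, 0.0],
    [-3.5, -5.1, 0.0],
    [-3.3, -5.2, 0.0],
    [-3.0, -5.4, 0.0],
    [-2.7, -5.5, 0.0],
    [-2.4, -5.7, 0.0],
    [-2.1, -5.8, 0.0],
    [-1.8, -5.9, 0.0],
    [-1.5, -6.0, 0.0],
    [-1.2, -6.1, 0.0],
    [-0.8, -6.1, 0.0],
  ],
  spin=[0, 0, 0, 0, 0, 0, 0, 0, 0, 0, 0, 0, 0, 0, 0, 0, 0, 0, 0, 0],
)

```text
time: 41.35
tool_pos: [0.455, 0.0086, 0.2571]
tool_rot: [3.141, 0.0, 3.141]
contact_force: [-1.7, 1.8, 11.3]
opening: 0.0178
grip_force: 12.0
```

>>> arm_command(
  xyz=[
    [-0.6, -6.1, 0.0],
    [-0.2, -6.2, 0.0],
    [0.1, -6.1, 0.0],
    [0.4, -6.2, 0.0],
    [0.8, -6.1, 0.0],
    [1.1, -6.1, 0.0],
    [1.4, -6.0, 0.0],
    [1.7, -5.9, 0.0],
    [2.0, -5.9, 0.0],
    [2.3, -5.7, 0.0],
    [2.6, -5.6, 0.0],
    [2.9, -5.4, 0.0],
    [3.1, -5.3, 0.0],
    [3.5, -5.1, 0.0],
    [3.7, -4.9, 0.0],
    [4.0, -4.8, 0.0],
    [4.2, -4.5, 0.0],
    [4.4, -4.3, 0.0],
    [4.7, -4.0, 0.0],
    [4.8, -3.8, 0.0],
  ],
  spin=[0, 0, 0, 0, 0, 0, 0, 0, 0, 0, 0, 0, 0, 0, 0, 0, 0, 0, 0, 0],
)

```text
time: 43.35
tool_pos: [0.5026, -0.0989, 0.2572]
tool_rot: [3.141, 0.002, 3.141]
contact_force: [2.3, 4.7, 9.4]
opening: 0.018
grip_force: 12.0
```

>>> arm_command(
  xyz=[
    [5.1, -3.5, 0.0],
    [5.2, -3.3, 0.0],
    [5.4, -3.0, 0.0],
    [5.5, -2.7, 0.0],
    [5.7, -2.4, 0.0],
    [5.8, -2.1, 0.0],
    [5.9, -1.8, 0.0],
    [6.0, -1.5, 0.0],
    [6.1, -1.2, 0.0],
    [6.1, -0.8, 0.0],
    [6.1, -0.6, 0.0],
    [6.2, -0.2, 0.0],
    [6.1, 0.1, 0.0],
    [6.2, 0.4, 0.0],
    [6.1, 0.8, 0.0],
    [6.1, 1.1, 0.0],
    [6.0, 1.4, 0.0],
    [5.9, 1.7, 0.0],
    [5.9, 2.0, 0.0],
    [5.7, 2.3, 0.0],
  ],
  spin=[0, 0, 0, 0, 0, 0, 0, 0, 0, 0, 0, 0, 0, 0, 0, 0, 0, 0, 0, 0],
)

```text
time: 45.35
tool_pos: [0.6191, -0.1119, 0.2572]
tool_rot: [3.14, -0.001, 3.142]
contact_force: [-2.3, 2.3, 10.5]
opening: 0.0177
grip_force: 12.0
```

>>> arm_command(
  xyz=[
    [5.6, 2.6, 0.0],
    [5.4, 2.9, 0.0],
    [5.3, 3.1, 0.0],
    [5.1, 3.5, 0.0],
    [4.9, 3.7, 0.0],
    [4.8, 4.0, 0.0],
    [4.5, 4.2, 0.0],
    [4.3, 4.4, 0.0],
    [4.0, 4.7, 0.0],
    [3.8, 4.8, 0.0],
    [3.5, 5.1, 0.0],
    [3.3, 5.2, 0.0],
    [3.0, 5.4, 0.0],
    [2.7, 5.5, 0.0],
    [2.4, 5.7, 0.0],
    [2.1, 5.8, 0.0],
    [1.8, 5.9, 0.0],
    [1.5, 6.0, 0.0],
    [1.2, 6.1, 0.0],
    [0.8, 6.1, 0.0],
  ],
  spin=[0, 0, 0, 0, 0, 0, 0, 0, 0, 0, 0, 0, 0, 0, 0, 0, 0, 0, 0, 0],
)

```text
time: 47.35
tool_pos: [0.6893, -0.018, 0.2572]
tool_rot: [-3.141, 0.001, 3.141]
contact_force: [0.8, -2.3, 6.9]
opening: 0.0174
grip_force: 12.0
```

>>> arm_command(
  xyz=[
    [0.5, 5.5, 0.0],
    [0.3, 4.5, 0.0],
    [0.0, 3.1, 0.0],
    [0.0, 1.6, 0.0],
    [0.0, 0.7, 0.0],
    [0, 0, 0],
    [0, 0, 0],
    [0, 0, 0],
    [0, 0, 0],
  ],
  spin=[0, 0, 0, 0, 0, 0, 0, 0, 0],
)

```text
time: 48.25
tool_pos: [0.6902, -0.0026, 0.2572]
tool_rot: [-3.141, 0.001, 3.141]
contact_force: [1.2, -1.1, 7.3]
opening: 0.0179
grip_force: 12.0
```

>>> arm_command(
  xyz=[
    [0, 0.5, 0],
    [0, 0.5, 0],
    [0, 0, 0],
    [0, 0, 0],
  ],
  spin=[0, 0, 0, 0],
)

```text
time: 48.65
tool_pos: [0.6901, -0.0018, 0.2572]
tool_rot: [-3.141, 0.001, 3.141]
contact_force: [0.1, -1.1, 6.6]
opening: 0.0177
grip_force: 12.0
```

>>> arm_command(
  xyz=[
    [0, 0, 0],
    [0, 0, 0],
    [0, 0, 0],
    [0, 0, 10],
    [0, 0, 40],
    [0, 0, 50],
    [0, 0, 50],
    [0, 0, 50],
    [0, 0, 0],
    [0, 0, 0],
  ],
  spin=[0, 0, 0, 0, 0, 0, 0, 0, 0, 0],
  jaw=0,
)

```text
time: 49.65
tool_pos: [0.6897, -0.0016, 0.4584]
tool_rot: [-3.141, 0.003, 3.141]
contact_force: [-0.6, 0.4, -0.5]
opening: 0.0458
grip_force: 0.0
```

Run:
```python
from h import *
o=observe();print(o["tool_pos"],o["opening"],o["contact_force"])
c=cam("wrist");P=world(c);save(c,"w7.png");lids(c["img"],P);stand(c,P)
```

```text
[ 0.68972338 -0.00163101  0.45843893] 0.04583614188785806 [-0.55123538  0.40142186 -0.51926823]
red 3477 circ 0.6041 0.0539 r 0.0331 mean [0.6033 0.0538 0.1018] z 0.1018
red 100 circ 0.8697 0.0657 r 0.0171 mean [0.8698 0.065  0.0609] z 0.0615
blue 210 circ 0.5296 -0.0058 r 0.0179 mean [ 0.5318 -0.0055  0.1009] z 0.101
green 415 circ 0.6034 -0.0698 r 0.0314 mean [ 0.5984 -0.0823  0.1012] z 0.1011
green 944 circ 0.604 -0.0686 r 0.0251 mean [ 0.6026 -0.0754  0.1018] z 0.1018
green 421 circ 0.5997 -0.0427 r 0.0196 mean [ 0.6013 -0.039   0.1015] z 0.1015
pointer 318 [ 0.7391 -0.0009  0.0455] [ 7.403e-01 -5.000e-04  4.210e-02]
post 275 [ 0.688  -0.0026  0.1154] [ 0.6891 -0.0025  0.1113]
deck [array([ 0.5873, -0.0035]), array([0.2477, 0.2911]), np.float64(0.9729)]
```

View pics/w7.png

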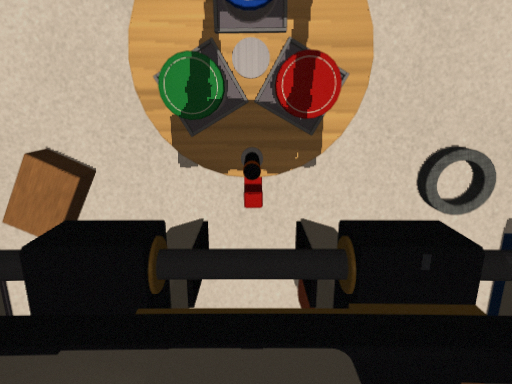

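Post (252,162), pointer (253,190) and hub (251,58) line up within about half a degree, and all the tubs are upright in their trays with lids home. Handing in.

```bash
python3 -c "
from cell import *
print(hand_in())"
```

```text
the job is handed in; nothing more can be done
None
```

The job is handed in at about 50 s of the 208 s allowed: red, blue and green tubs (no yellow one was there) stand upright in their own trays with lids pushed home, and after one full anticlockwise turn the post is within about half a degree of the red pointer.

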